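# Close the microscope lens case

## Robot

A 6-joint arm with a two-finger parallel gripper is mounted at the origin on the work surface. World frame = base frame: x ahead of the robot, y to its left, z up, the work surface at z = 0. Lengths are in m, angles in rad, forces in N, time in s.
With the tool pointing down it reaches from about 0.225 to 0.875 m from the base axis. Payload 3.4 kg.
Tool frame: the origin (TCP) lies between the finger pads; the fingertips stand robot.tips_ahead ahead of it and the grasp point (between the pads) lies 5 mm behind it (robot.tips_ahead is the distance from the TCP to the fingertips, in m); z points along the fingers, y is the direction in which the jaws open and shut (so a half turn about z gives the same grasp; the last joint's range is limited). The gripper opens to 85 mm and grips with 20 to 120 N. Pads are 22 mm wide; open, the fingers measure 114 mm over their backs; the gripper's body (76 mm by 85 mm) begins 54 mm behind the grasp point. The pads swing forward as they close: fully open they stand 13 mm farther back than shut.
Start: joints at [-1.322, 0.276, 1.505, -0, 1.361, -0.121], TCP at [0.208, -0.536, 0.245] pointing down, gripper open.
Joint ranges: [-2.89, 2.89], [-0.75, 2.08], [0.22, 2.7], [-1.18, 4.32], [0.11, 2.71], [-2.7, 2.7]. Speed limits (rad/s): [2.57, 2.57, 3.14, 3.14, 3.14, 3.14].

## Interface

Orientations are given as a unit quaternion [w, x, y, z].
In Python, from workcell import status, grab_frame, calibration, robot gives the robot as it stands.
- The arm moves only by the tool move_arm, never from a script. Its argument "series" is a list of rows, each a list of 7 numbers: the shift along the world's x, y, z in cm, then the turn, a rotation vector about the world's x, y, z in rad, then the finger opening in cm, from 0 to 8.54. A call has 1 to 5 rows; each row shifts and turns the commanded pose from where the row before left it; what a row does not reach is not made up. A row lasts 1/10 s, in which the tool goes at most 50 mm and 8.59 degrees, less where a joint would pass 70% of its speed; a pose out of reach is approached as far as the arm can. A call is refused whole if a number of a shift passes 5 or a number of a turn 0.15, either way. A call with a gripper value outside its range is refused whole. The fingers move at their own pace and stop on an object; "squeeze" is the grip in N (left out, the last holds). Time passes only in rows, so rows that do not move let the fingers close. It gives the time, the measured TCP pose, the force and the opening at its end, in the units of the state.
- status.get_state(): the state, without advancing time (a new reading comes with each control period).
- grab_frame(name): name is "scene" or "top" or "wrist"; returns the picture (480x640x3 uint8, red, green, blue); there is no depth.
- calibration(name): a dict with "mtx" (3x3 intrinsics, pixels), "R" (3x3) and "t" (3): a world point X has camera coordinates R X + t. Camera axes: x right, y down, z forward; pixel columns grow to the right and rows downward; lengths in m; the calibration is good to about 2 mm. A picture is of the moment at which its call begins: read the wrist's pose just before it. calibration takes no time and is no camera call; for the wrist camera it gives the pose at the moment of the call.
- robot.finish_job(): hands the job in, once; it reports no verdict.
The state is a dict: "clock": time; "qpos": joint angles; "joint_vel": joint speeds; "joint_torque": joint torques, N m; "tcp_pos": TCP position; "ee_rot": TCP orientation; "contact_force": force on the tool from outside, world axes, zero at the start; "ft_torque": the same for the moment, N m; "finger_gap": opening from 0.0 (shut) to 1.0 (fully open).
Only numpy, scipy, OpenCV 4.12 (cv2) and the standard library are available. Lean on these libraries where they do the work, as an engineer would, in place of code of your own. Each camera call takes 0.05 s, during which the arm holds its last target. There are 200 camera calls.

## Task

Close up the white lens case with the fingertips: first push both open drawers fully home, and only then push the lid down until it lies shut. Push gently, without slamming, so that the lenses in the drawers stay standing; push the drawers only on their outer front faces and the lid only on its outer face, pinch, lift or carry nothing, and leave the other things on the table where they are.

Things in the scene. Friction and masses are not known exactly. Their poses are not given: they have to be found in the camera images.
- case: White lens case fixed to the table: 180 deep (x) x 300 wide (y) x 102 tall when shut (mm). Origin on the table under its middle; +x points from the drawer side to the lid hinge at the back, +y to the left seen from the drawers, z up. Two drawers side by side, a shallow open compartment above (rim 95 above the table), a hinged lid. Shut drawers' outer faces stand at x = -90.
- drawer_left_face (a point): Point on the outer face of the left drawer's front panel, mid-width, 60 mm above the table, at y = +73.5 of the case; moves with the drawer, axes parallel to the case's. The panel is flat, without a knob, 143 wide, 13 thick with its lining, and spans 8 to 90 above the table.
- drawer_right_face (a point): The same point on the right drawer's front panel (y = -73.5 of the case).
- drawer_left (a joint): How far the left drawer stands out, in m: 0 = fully home (hard stop), grows as it comes out towards the case's -x. It slides with about 1.5 N of friction and stays where it is left.
- drawer_right (a joint): The same for the right drawer.
- lid (a joint): Opening angle of the lid in rad: 0 = shut, flat on the rim (hard stop); about 1.57 = upright. A stiff hinge holds it at any angle; 1 to 4 N square to the lid near its free edge moves it down.
- lid_hinge (a point): Middle of the lid's hinge line, 95 above the table, at x = +90 of the case; the line runs along the case's y.
- lid_edge (a point): Point on the lid's outer face (upper when shut), mid-width, 180 mm from the hinge line along the lid and 7 off the plane of the lid's inner face through the hinge. Flat plate 9 thick with its lining, 304 wide, reaching 192 from the hinge; along its free edge a lip hangs 22 from the inner face, just in front of the shut drawers. z axis = outward normal, x axis runs along the lid to the hinge.
- lens_a: Loose microscope objective, black and silver cylinder 36 dia x 30 tall, standing upright in the left drawer; origin at the centre of its underside, z up.
- lens_b: Loose microscope objective, black and silver cylinder 30 dia x 34 tall, standing upright in the left drawer; origin at the centre of its underside, z up.
- lens_c: Loose microscope objective, black and silver cylinder 40 dia x 28 tall, standing upright in the right drawer; origin at the centre of its underside, z up.
- eyepiece: Bystander: loose microscope eyepiece standing on the table at the front left of the case, black and silver cylinder 38 dia x 50 tall (mm); origin at its underside or its lengthwise middle. Leave it alone.
- cleaner: Bystander: white lens-cleaner bottle with black cap, 52 dia x 120 tall, standing to the left of the case (mm); origin at its underside or its lengthwise middle. Leave it alone.
- mug: Bystander: white mug 72 dia x 85 tall with one handle, standing to the right of the case (mm); origin at its underside or its lengthwise middle. Leave it alone.
- slide_box: Bystander: grey plastic slide box 95 x 50 x 34, closed, on the table at the left (mm); origin at its underside or its lengthwise middle. Leave it alone.
- driver: Bystander: small screwdriver lying on the table at the right (mm); origin at its underside or its lengthwise middle. Leave it alone.
- filter: Bystander: round glass filter in a black ring, 50 dia x 9, lying in the open compartment of the case under the lid (mm); origin at its underside or its lengthwise middle. Leave it alone.
- dish: Bystander: round glass dish 84 dia x 14 tall, on the table at the right (mm); origin at its underside or its lengthwise middle. Leave it alone.

How it is judged:
On the way, in this order (a step that is already met when the one before it is completed fails the run):
1. both drawers are pushed fully home while the lid is still up (value of joint each of drawer_left, drawer_right below 0.005 m and value of joint lid above 0.6 rad), for 0.1 s.
2. the lid is pushed down shut (value of joint each of drawer_left, drawer_right below 0.005 m and value of joint lid below 0.04 rad), for 0.2 s.
At the end, for the whole second after the job is handed in: Both drawers within 5 mm of fully home, the lid within 0.04 rad of shut, and the lenses in the drawers still upright (all of step 2 and angle between each of lens_a, lens_b, lens_c's own z axis and vertical below 0.3 rad); the robot touches nothing.
It fails at once if the lid or a drawer front is pinched or pulled: the fingers press on its inner lining (lid_c2 to c4, drawer c5) (contact force between the fingers and lid_c2 above 1.5 N or contact force between the fingers and lid_c3 above 1.5 N or contact force between the fingers and lid_c4 above 1.5 N or contact force between the fingers and drawer_left_c5 above 1.5 N or contact force between the fingers and drawer_right_c5 above 1.5 N).
It fails at once if the lid comes down while a drawer stands more than 12 mm out (value of joint lid below 0.3 rad and value of joint any of drawer_left, drawer_right above 0.012 m).
It fails at once if a drawer is slammed (over 0.5 m/s) or the lid is slammed (over 3 rad/s) (velocity of joint any of drawer_left, drawer_right below -0.5 m/s or velocity of joint lid below -3 rad/s).
It fails at once if a lens in a drawer is lifted by 10 mm or toppled (height (world z) of any of lens_a, lens_b, lens_c above 0.022 m or angle between any of lens_a, lens_b, lens_c's own z axis and vertical above 0.5 rad).
It fails at once if a bystander is moved by more than 20 mm (distance of any of eyepiece, cleaner, mug, slide_box, driver, filter, dish from where it was at the start of the episode above 0.02 m).
It also fails if it takes over 54 s, if anything falls off the work surface, if the arm or the gripper's body presses on something with over 40 N, if the wrist force passes 120 N, or if a joint passes its speed limit or range.

## Working session

There is one attempt and no reset: what is moved stays moved. The work goes in short steps, Python scripts to look and compute and a tool call to move; the robot and the scene stay as the last step left them, time stands still between calls to the robot, and variables do not carry over. Pictures are saved under pics/ and viewed, about 8 in all and at most 12, crops included, and the job is handed in when it is done.

Besides the shell and the picture viewer there is one more tool, called after ">>>" as name(argument=value, ...), one argument or row to a line, values as JSON. move_arm: Moves the arm, as the interface text tells. Its arguments: {"type":"object","properties":{"series":{"type":"array","items":{"type":"array","items":{"type":"number"}}},"squeeze":{"type":"number"}},"required":["series"]}

```bash
ls; mkdir -p pics; cat > h.py <<'E'
import numpy as np,cv2
from workcell import status,grab_frame,calibration,robot
def ray(c,u,v):
    C=calibration(c) if isinstance(c,str) else c
    R=np.array(C["R"]);t=np.array(C["t"]);o=-R.T@t
    d=R.T@np.linalg.solve(np.array(C["mtx"]),[u,v,1.]);return o,d/np.linalg.norm(d)
def onz(c,u,v,z):
    o,d=ray(c,u,v);return o+d*(z-o[2])/d[2]
def proj(c,X):
    C=calibration(c) if isinstance(c,str) else c
    p=np.array(C["mtx"])@(np.array(C["R"])@np.array(X)+np.array(C["t"]));return p[:2]/p[2]
E
python3 - <<'E'
from h import *
print(robot.tips_ahead, status.get_state())
for n in("top","scene"):
    cv2.imwrite(f"pics/{n}0.png",grab_frame(n)[:,:,::-1]); C=calibration(n); print(n,-np.array(C["R"]).T@C["t"])
E
```

```text
pics
0.014 {'clock': 0.0, 'qpos': array([-1.32200756e+00,  2.76604614e-01,  1.50616405e+00, -8.02744622e-06,
        1.36068027e+00, -1.20968745e-01]), 'joint_vel': array([-0.00148617, -0.00051428,  0.00024921,  0.00092888,  0.00159259,
       -0.00091094]), 'joint_torque': array([-3.86777847e-04, -4.16764677e+01, -2.45803928e+01, -2.58233913e-04,
        1.09398243e-02, -7.23592876e-06]), 'tcp_pos': array([ 0.20768129, -0.53563623,  0.24442188]), 'ee_rot': array([-9.25995791e-04,  9.82957968e-01,  1.83828104e-01, -6.31938045e-05]), 'contact_force': array([ 0.60606498, -0.19323205,  0.12379995]), 'ft_torque': array([ 0.02643211, -0.02028363,  0.03499047]), 'finger_gap': 1.0004884854360196}
top [0.30359467 0.0117014  1.53904595]
scene [0.56105853 0.7500344  0.76546463]
```

View pics/top0.png

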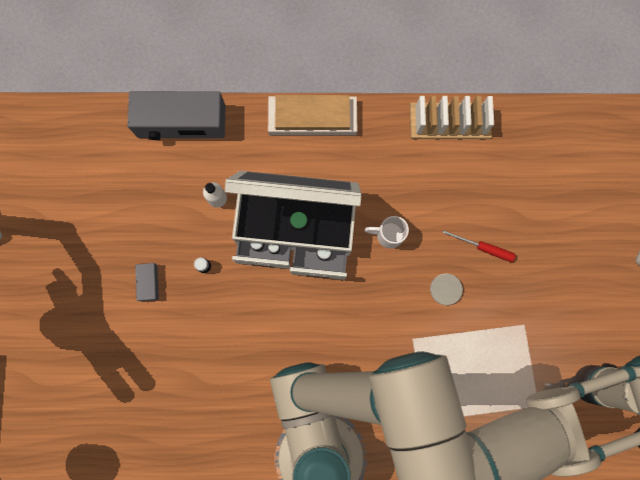

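View pics/scene0.png

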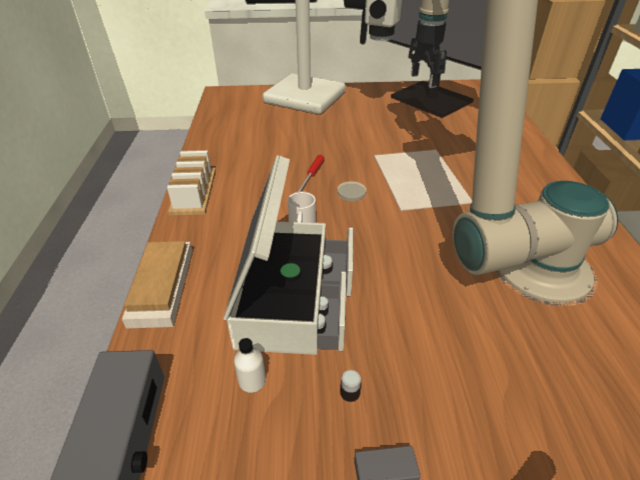

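Top view: case centre about (296,215), drawers on the robot's side (left front about (262,262), right about (320,273)), lid up at about (293,188). Zooming to get corners.

```bash
python3 - <<'E'
from h import *
a=cv2.imread("pics/top0.png")[165:290,190:420]; b=cv2.imread("pics/scene0.png")[150:360,220:370]
a=cv2.resize(a,None,fx=3.4,fy=3.4,interpolation=cv2.INTER_CUBIC)
cv2.imwrite("pics/topc.png",a)
b=cv2.resize(b,None,fx=2.8,fy=2.8,interpolation=cv2.INTER_CUBIC); cv2.imwrite("pics/scenec.png",b)
E
```

```text
(no output)
```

View pics/topc.png

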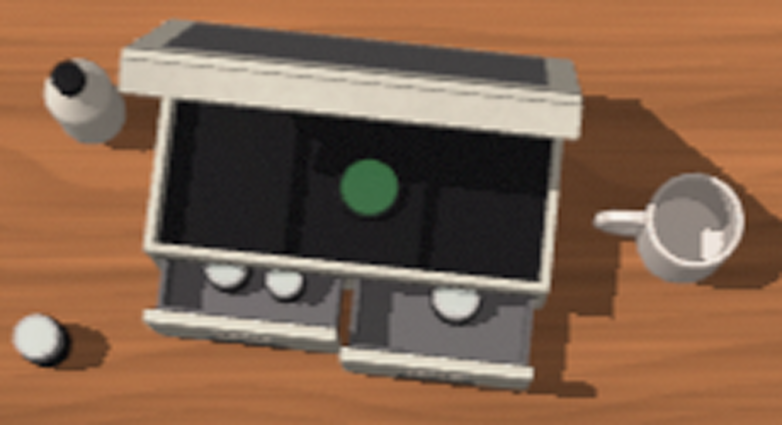

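View pics/scenec.png

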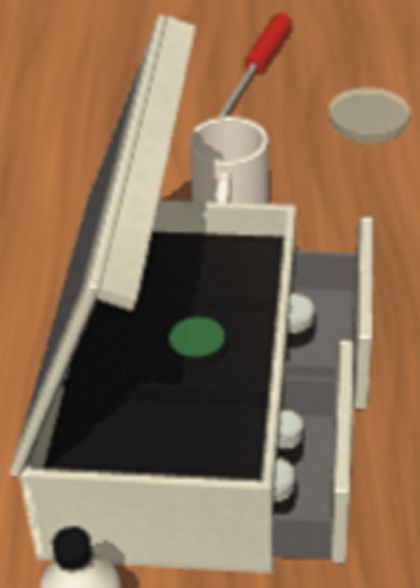

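```bash
python3 - <<'E'
from h import *
T=lambda x,y,z:onz("top",190+(x+.5)/3.4-.5,165+(y+.5)/3.4-.5,z)
P=lambda n,x,y,z:print(n,T(x,y,z).round(4))
fl=T(148,250,.095);fr=T(546,290,.095);print(fl,fr,np.linalg.norm(fl-fr))
for n,x,y,z in[("dl L in",148,310,.09),("dl R in",336,333,.09),("dr L in",341,347,.09),("dr R in",532,368,.09),("dl out",143,322,.09),("dr out",341,360,.09),
 ("lid topL outer edge",122,48,.25),("lid topR",581,95,.25),("lid base L",175,20,.095),("eyep",42,338,.05),("bottle",68,77,.12),("mug",695,215,.085)]:P(n,x,y,z)
yax=(fl-fr)/np.linalg.norm(fl-fr);xax=np.array([yax[1],-yax[0],0]);c=(fl+fr)/2+xax*.09;c[2]=0
print("c",c,"yaw",np.arctan2(xax[1],xax[0]))
w=lambda X:c+X[0]*xax+X[1]*yax+np.array([0,0,X[2]])
for n in("top","scene"):
  for X in[(-.09,.15,.095),(-.09,-.15,.095),(.09,.15,.095),(.09,-.15,.095)]:print(n,X,proj(n,w(X)).round(1))
  for a in(1.0,1.1,1.2,1.3,1.4):  # tip of the lid, inner/outer corner
    print(n,a,[proj(n,w((.09-.192*np.cos(a)+d*np.sin(a),s*.152,.095+.192*np.sin(a)+d*np.cos(a)))).round(1) for s in(1,-1) for d in(.008,-.022)])
E
```

```text
[0.54630488 0.21823812 0.095     ] [ 0.51571773 -0.07467159  0.095     ] 0.2945024210804474
dl L in [0.5024 0.2181 0.09  ]
dl R in [0.4849 0.0799 0.09  ]
dr L in [0.4746 0.0762 0.09  ]
dr R in [ 0.4586 -0.064   0.09  ]
dl out [0.4935 0.2216 0.09  ]
dr out [0.465  0.0761 0.09  ]
lid topL outer edge [0.6571 0.216  0.25  ]
lid topR [ 0.6244 -0.0903  0.25  ]
lid base L [0.7212 0.2014 0.095 ]
eyep [0.4868 0.3031 0.05  ]
bottle [0.6709 0.2757 0.12  ]
mug [ 0.5734 -0.1872  0.085 ]
c [0.62052457 0.06243582 0.        ] yaw -0.10404808570784424
top (-0.09, 0.15, 0.095) [232.1 238.1]
top (-0.09, -0.15, 0.095) [351.3 250.1]
top (0.09, 0.15, 0.095) [240.8 168.8]
top (0.09, -0.15, 0.095) [357.8 180.6]
top 1.0 [array([225.3, 189.5]), array([225., 202.]), array([360., 203.]), array([358.5, 215.4])]
top 1.1 [array([225.6, 181.1]), array([225.1, 194.2]), array([361. , 194.7]), array([359.5, 207.6])]
top 1.2 [array([226.1, 172.5]), array([225.3, 185.9]), array([362. , 186.1]), array([360.5, 199.5])]
top 1.3 [array([226.8, 163.9]), array([225.7, 177.4]), array([362.9, 177.5]), array([361.5, 191. ])]
top 1.4 [array([227.6, 155.2]), array([226.3, 168.7]), array([363.8, 168.9]), array([362.4, 182.3])]
scene (-0.09, 0.15, 0.095) [315.7 324.9]
scene (-0.09, -0.15, 0.095) [324.4 223.6]
scene (0.09, 0.15, 0.095) [220.5 319.9]
scene (0.09, -0.15, 0.095) [249.  220.7]
scene 1.0 [array([264.1, 259. ]), array([280. , 266.8]), array([286.1, 161. ]), array([298.1, 167.8])]
scene 1.1 [array([253.2, 254.5]), array([270.2, 261.3]), array([277.9, 157.1]), array([290.7, 163. ])]
scene 1.2 [array([241.8, 250.8]), array([259.6, 256.5]), array([269.3, 153.9]), array([282.7, 158.8])]
scene 1.3 [array([230. , 247.9]), array([248.4, 252.3]), array([260.4, 151.5]), array([274.3, 155.2])]
scene 1.4 [array([218.1, 245.8]), array([236.7, 248.9]), array([251.4, 149.8]), array([265.5, 152.3])]
```

Measured: case centre ≈ (0.620, 0.062), yaw ≈ −0.104, rim width 0.2945 (0.30 expected, good). Left drawer stands about 53 mm out, right about 66 mm, and the lid is at ≈ 1.1 rad in both views. Moving in front of the right drawer.

>>> move_arm(
  series=[
    [1.5, 4.5, 0, 0, 0, -0.04, 0],
    [1.5, 4.5, 0, 0, 0, -0.04, 0],
    [1.5, 4.5, 0, 0, 0, -0.04, 0],
    [1.5, 4.5, 0, 0, 0, -0.04, 0],
    [1.5, 4.5, 0, 0, 0, -0.04, 0],
  ],
  squeeze=20,
)

```text
clock: 0.6
tcp_pos: [0.2829, -0.3091, 0.2449]
ee_rot: [-0.0, 0.997, 0.084, 0.0]
contact_force: [0.7, -0.3, 0.0]
finger_gap: 0.145
```

>>> move_arm(
  series=[
    [1.5, 4.5, 0, 0, 0, -0.04, 0],
    [1.5, 4.5, 0, 0, 0, -0.04, 0],
    [1.5, 4.5, 0, 0, 0, -0.04, 0],
    [1.5, 4.5, 0, 0, 0, -0.04, 0],
    [1.5, 4.5, 0, 0, 0, -0.04, 0],
  ],
)

```text
clock: 1.1
tcp_pos: [0.3577, -0.0843, 0.2453]
ee_rot: [0.0, 1.0, -0.016, 0.0]
contact_force: [1.3, -0.6, 0.7]
finger_gap: -0.004
```

>>> move_arm(
  series=[
    [1.5, 4.5, 0, 0, 0, -0.04, 0],
    [1.5, 4.5, 0, 0, 0, -0.04, 0],
    [0, 0, 0, -0.012, -0.12, 0, 0],
    [0, 0, 0, -0.012, -0.12, 0, 0],
    [0, 0, 0, -0.012, -0.12, 0, 0],
  ],
)

```text
clock: 1.6
tcp_pos: [0.388, 0.0048, 0.2452]
ee_rot: [0.008, 0.982, -0.053, 0.182]
contact_force: [0.9, 0.2, 0.7]
finger_gap: 0.0
```

>>> move_arm(
  series=[
    [0, 0, 0, -0.012, -0.12, 0, 0],
    [0, 0, 0, -0.012, -0.12, 0, 0],
    [0, 0, 0, 0, 0, 0, 0],
    [0, 0, 0, 0, 0, 0, 0],
  ],
)

```text
clock: 2.0
tcp_pos: [0.3877, 0.0037, 0.2455]
ee_rot: [0.013, 0.954, -0.053, 0.296]
contact_force: [0.5, 0.2, 0.5]
finger_gap: 0.001
```

```bash
python3 - <<'E'
from h import *
from scipy.spatial.transform import Rotation as Ro
s=status.get_state();print(s["clock"],s["qpos"],s["tcp_pos"],s["contact_force"],s["finger_gap"])
q=s["ee_rot"];print(Ro.from_quat(np.r_[q[1:],q[0]]).as_matrix().round(3))
E
```

```text
2.0 [-0.24710929 -0.31738369  2.23680268  0.14102306  0.62995395  1.34584085] [0.38765232 0.0037146  0.24554922] [0.54402354 0.18426106 0.48489805] 0.0012951914599758998
[[ 0.819 -0.109  0.563]
 [-0.093 -0.994 -0.057]
 [ 0.566 -0.006 -0.824]]
```

>>> move_arm(
  series=[
    [0, 0, -4.5, 0, 0, 0, 0],
    [0, 0, -4.5, 0, 0, 0, 0],
    [0, 0, -4.5, 0, 0, 0, 0],
    [0, 0, -4, 0, 0, 0, 0],
    [0, 0, 0, 0, 0, 0, 0],
  ],
)

```text
clock: 2.5
tcp_pos: [0.398, 0.0191, 0.1305]
ee_rot: [-0.009, 0.952, -0.044, 0.304]
contact_force: [-0.4, 0.4, 1.1]
finger_gap: -0.001
```

>>> move_arm(
  series=[
    [1, -0.1, 0, 0, 0, 0, 0],
    [1, -0.1, 0, 0, 0, 0, 0],
    [1, -0.1, 0, 0, 0, 0, 0],
    [1, -0.1, 0, 0, 0, 0, 0],
    [0, 0, 0, 0, 0, 0, 0],
  ],
)

```text
clock: 3.0
tcp_pos: [0.4383, 0.0145, 0.1322]
ee_rot: [-0.007, 0.951, -0.043, 0.307]
contact_force: [0.2, -0.5, -0.3]
finger_gap: 0.002
```

```bash
python3 - <<'E'
from h import *
a=grab_frame("scene")[:,:,::-1][130:380,200:480];cv2.imwrite("pics/s1.png",cv2.resize(a,None,fx=2.3,fy=2.3))
print(status.get_state()["contact_force"])
E
```

```text
[ 0.13714258  0.2707737  -0.09204285]
```

View pics/s1.png

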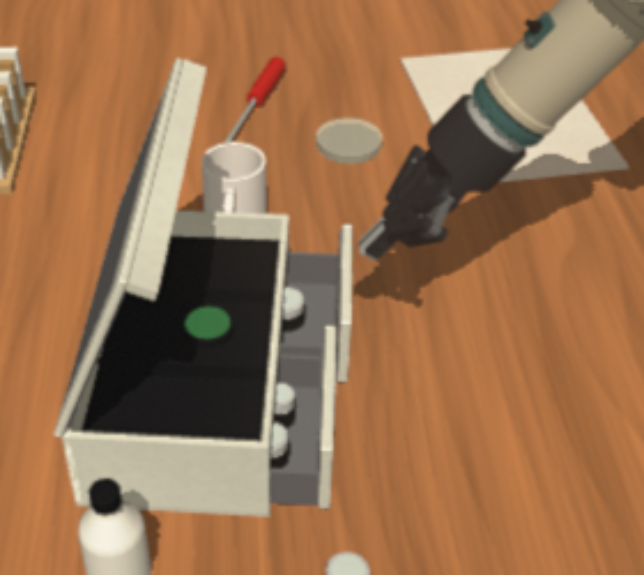

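The picture shows the closed fingers just in front of the right drawer, level with its upper edge: the arm stopped at z≈0.13 with this tilt (short reach). I'll reduce the tilt.

>>> move_arm(
  series=[
    [0, 0, 0, 0.012, 0.12, 0, 0],
    [0, 0, 0, 0.012, 0.12, 0, 0],
    [0, 0, 0, 0.012, 0.12, 0, 0],
    [-2, 0.2, 0, 0, 0, 0, 0],
    [0, 0, 0, 0, 0, 0, 0],
  ],
)

```text
clock: 3.55
tcp_pos: [0.4167, 0.0259, 0.1307]
ee_rot: [-0.027, 0.984, -0.044, 0.171]
contact_force: [-0.9, 0.3, -0.5]
finger_gap: -0.004
```

```bash
cat > st.py <<'E'
from h import *
from scipy.spatial.transform import Rotation as Ro
s=status.get_state();print(s["clock"],s["qpos"].round(3),s["tcp_pos"].round(4),s["contact_force"].round(2))
q=s["ee_rot"];R=Ro.from_quat(np.r_[q[1:],q[0]]).as_matrix();print("y",R[:,1].round(3),"z",R[:,2].round(3))
c=np.array([.6205,.0624,0]);a=-.104
d=s["tcp_pos"]-c;tip=d+.014*R[:,2];x=np.array([np.cos(a),np.sin(a),0]);y=np.array([-x[1],x[0],0])
print("case-frame tip",(tip@x).round(4),(tip@y).round(4),tip[2].round(4))
E
python3 st.py
```

```text
3.55 [-0.193 -0.008  2.24   0.186  0.586  1.329] [0.4167 0.0259 0.1307] [-0.89  0.29 -0.51]
y [-0.078 -0.995 -0.068] z [ 0.338  0.038 -0.94 ]
case-frame tip -0.1942 -0.0565 0.1176
```

>>> move_arm(
  series=[
    [-0.5, -1.5, -3, 0, 0, 0, 0],
    [0, 0, -3, 0, 0, 0, 0],
    [0, 0, -0.5, 0, 0, 0, 0],
    [0, 0, 0, 0, 0, 0, 0],
  ],
)

```text
clock: 3.95
tcp_pos: [0.4129, 0.0107, 0.0656]
ee_rot: [-0.027, 0.984, -0.045, 0.171]
contact_force: [-0.3, 0.5, 0.8]
finger_gap: 0.001
```

```bash
python3 st.py
```

```text
3.95 [-0.248  0.114  2.357  0.345  0.364  1.11 ] [0.4129 0.0107 0.0656] [-0.31  0.53  0.85]
y [-0.079 -0.995 -0.069] z [ 0.339  0.038 -0.94 ]
case-frame tip -0.1965 -0.072 0.0524
```

>>> move_arm(
  series=[
    [0.8, -0.08, 0, 0, 0, 0, 0],
    [0.8, -0.08, 0, 0, 0, 0, 0],
    [0.6, -0.06, 0, 0, 0, 0, 0],
    [0.5, -0.05, 0, 0, 0, 0, 0],
    [0.5, -0.05, 0, 0, 0, 0, 0],
  ],
)

```text
clock: 4.45
tcp_pos: [0.4464, 0.0073, 0.0667]
ee_rot: [-0.027, 0.984, -0.044, 0.172]
contact_force: [-1.7, -0.3, 1.2]
finger_gap: 0.002
```

>>> move_arm(
  series=[
    [0.5, -0.05, 0, 0, 0, 0, 0],
    [0.5, -0.05, 0, 0, 0, 0, 0],
    [0.5, -0.05, 0, 0, 0, 0, 0],
    [0.5, -0.05, 0, 0, 0, 0, 0],
    [0.5, -0.05, 0, 0, 0, 0, 0],
  ],
)

```text
clock: 4.95
tcp_pos: [0.4712, 0.0047, 0.0663]
ee_rot: [-0.027, 0.984, -0.044, 0.172]
contact_force: [-1.3, -0.5, 1.0]
finger_gap: 0.001
```

>>> move_arm(
  series=[
    [0.5, -0.05, 0, 0, 0, 0, 0],
    [0.5, -0.05, 0, 0, 0, 0, 0],
    [0.5, -0.05, 0, 0, 0, 0, 0],
    [0.5, -0.05, 0, 0, 0, 0, 0],
    [0.5, -0.05, 0, 0, 0, 0, 0],
  ],
)

```text
clock: 5.45
tcp_pos: [0.4964, 0.0021, 0.0664]
ee_rot: [-0.027, 0.984, -0.044, 0.172]
contact_force: [-0.8, -0.3, 0.9]
finger_gap: 0.002
```

```bash
python3 st.py
```

```text
5.45 [-0.215  0.22   2.199  0.282  0.403  1.204] [0.4964 0.0021 0.0664] [-0.79 -0.3   0.91]
y [-0.078 -0.995 -0.068] z [ 0.341  0.037 -0.939]
case-frame tip -0.1125 -0.0719 0.0532
```

>>> move_arm(
  series=[
    [0.4, -0.04, 0, 0, 0, 0, 0],
    [0.4, -0.04, 0, 0, 0, 0, 0],
    [0.4, -0.04, 0, 0, 0, 0, 0],
  ],
)

```text
clock: 5.75
tcp_pos: [0.5002, 0.0031, 0.0635]
ee_rot: [-0.029, 0.985, -0.043, 0.164]
contact_force: [-23.9, -3.4, 15.1]
finger_gap: -0.004
```

>>> move_arm(
  series=[
    [0.3, -0.03, 0, 0, 0, 0, 0],
    [0.3, -0.03, 0, 0, 0, 0, 0],
  ],
)

```text
clock: 5.95
tcp_pos: [0.5005, 0.004, 0.0615]
ee_rot: [-0.03, 0.986, -0.042, 0.159]
contact_force: [-33.0, -2.4, 18.0]
finger_gap: -0.002
```

>>> move_arm(
  series=[
    [0.3, -0.03, 0, 0, 0, 0, 0],
    [0, 0, 0, 0, 0, 0, 0],
  ],
)

```text
clock: 6.15
tcp_pos: [0.5006, 0.0044, 0.0605]
ee_rot: [-0.03, 0.986, -0.042, 0.156]
contact_force: [-34.2, -2.3, 21.9]
finger_gap: -0.001
```

>>> move_arm(
  series=[
    [-1, 0.1, 0, 0, 0, 0, 0],
    [-2, 0.2, 0, 0, 0, 0, 0],
    [-3, 0.3, 0, 0, 0, 0, 0],
    [-3, 0.3, 0, 0, 0, 0, 0],
    [0, 0, 0, 0, 0, 0, 0],
  ],
)

```text
clock: 6.65
tcp_pos: [0.4225, 0.0103, 0.0655]
ee_rot: [-0.028, 0.984, -0.044, 0.17]
contact_force: [-1.3, -0.4, 0.0]
finger_gap: 0.001
```

```bash
python3 st.py; python3 - <<'E'
from h import *
a=grab_frame("top")[:,:,::-1][165:290,190:420];cv2.imwrite("pics/t1.png",cv2.resize(a,None,fx=3,fy=3,interpolation=cv2.INTER_CUBIC))
E
```

```text
6.65 [-0.241  0.127  2.338  0.335  0.369  1.125] [0.4225 0.0103 0.0655] [-1.32 -0.43  0.02]
y [-0.078 -0.995 -0.069] z [ 0.337  0.039 -0.941]
case-frame tip -0.1869 -0.0714 0.0523
```

View pics/t1.png

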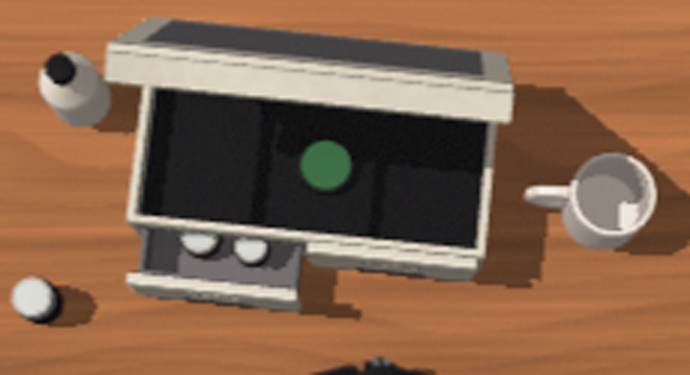

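The right drawer is home (front at about (390,258), flush with the rim) and the tool is clear. Next the left drawer.

>>> move_arm(
  series=[
    [0.3, 3.6, 0, 0, 0, 0, 0],
    [0.3, 3.6, 0, 0, 0, 0, 0],
    [0.3, 3.6, 0, 0, 0, 0, 0],
    [0.3, 3.6, 0, 0, 0, 0, 0],
    [0, 0, 0, 0, 0, 0, 0],
  ],
)

```text
clock: 7.2
tcp_pos: [0.4427, 0.1576, 0.0678]
ee_rot: [-0.028, 0.983, -0.041, 0.175]
contact_force: [-0.3, 0.7, 0.4]
finger_gap: 0.002
```

```bash
python3 st.py
```

```text
7.2 [ 0.221  0.187  2.248 -0.103  0.354  1.965] [0.4427 0.1576 0.0678] [-0.27  0.66  0.43]
y [-0.071 -0.995 -0.07 ] z [ 0.347  0.041 -0.937]
case-frame tip -0.182 0.0773 0.0547
```

>>> move_arm(
  series=[
    [0.6, -0.06, 0, 0, 0, 0, 0],
    [0.5, -0.05, 0, 0, 0, 0, 0],
    [0.5, -0.05, 0, 0, 0, 0, 0],
    [0.5, -0.05, 0, 0, 0, 0, 0],
    [0.5, -0.05, 0, 0, 0, 0, 0],
  ],
)

```text
clock: 7.7
tcp_pos: [0.4658, 0.1494, 0.0665]
ee_rot: [-0.027, 0.984, -0.045, 0.172]
contact_force: [0.6, 0.1, 0.1]
finger_gap: -0.002
```

>>> move_arm(
  series=[
    [0.5, -0.05, 0, 0, 0, 0, 0],
    [0.5, -0.05, 0, 0, 0, 0, 0],
    [0.5, -0.05, 0, 0, 0, 0, 0],
    [0.5, -0.05, 0, 0, 0, 0, 0],
    [0.5, -0.05, 0, 0, 0, 0, 0],
  ],
)

```text
clock: 8.2
tcp_pos: [0.4898, 0.1478, 0.0661]
ee_rot: [-0.027, 0.984, -0.044, 0.172]
contact_force: [-1.9, -1.1, 0.2]
finger_gap: 0.0
```

>>> move_arm(
  series=[
    [0.5, -0.05, 0, 0, 0, 0, 0],
    [0.5, -0.05, 0, 0, 0, 0, 0],
    [0.4, -0.04, 0, 0, 0, 0, 0],
    [0.3, -0.03, 0, 0, 0, 0, 0],
    [0.3, -0.03, 0, 0, 0, 0, 0],
  ],
)

```text
clock: 8.7
tcp_pos: [0.5102, 0.1459, 0.0663]
ee_rot: [-0.027, 0.984, -0.044, 0.172]
contact_force: [-1.6, -0.5, -1.0]
finger_gap: -0.004
```

```bash
python3 st.py
```

```text
8.7 [ 0.159  0.263  2.128 -0.043  0.4    1.856] [0.5102 0.1459 0.0663] [-1.61 -0.51 -1.03]
y [-0.078 -0.995 -0.068] z [ 0.341  0.038 -0.939]
case-frame tip -0.1137 0.0726 0.0532
```

>>> move_arm(
  series=[
    [0.3, -0.03, 0, 0, 0, 0, 0],
    [0.3, -0.03, 0, 0, 0, 0, 0],
    [0.3, -0.03, 0, 0, 0, 0, 0],
  ],
)

```text
clock: 9.0
tcp_pos: [0.5149, 0.145, 0.0652]
ee_rot: [-0.026, 0.984, -0.045, 0.168]
contact_force: [-16.5, 2.5, 12.0]
finger_gap: -0.001
```

>>> move_arm(
  series=[
    [0.3, -0.03, 0, 0, 0, 0, 0],
    [0.2, -0.02, 0, 0, 0, 0, 0],
    [0, 0, 0, 0, 0, 0, 0],
  ],
)

```text
clock: 9.3
tcp_pos: [0.5151, 0.1444, 0.0635]
ee_rot: [-0.026, 0.985, -0.045, 0.164]
contact_force: [-20.6, 2.8, 12.1]
finger_gap: -0.002
```

Left drawer at its stop. Retreat, rise, turn the tool vertical.

>>> move_arm(
  series=[
    [-1, 0.1, 0, 0, 0, 0, 0],
    [-3, 0.3, 0, 0, 0, 0, 0],
    [-2, 0.2, 2, 0, 0, 0, 0],
    [0, -1, 4, -0.01, 0.09, 0, 0],
    [0, -1, 4.5, -0.01, 0.09, 0, 0],
  ],
)

```text
clock: 9.8
tcp_pos: [0.463, 0.1327, 0.1614]
ee_rot: [-0.014, 0.995, -0.044, 0.092]
contact_force: [3.8, -1.0, -0.9]
finger_gap: -0.001
```

>>> move_arm(
  series=[
    [0, -1, 4.5, -0.01, 0.09, 0, 0],
    [0, -1, 4.5, -0.01, 0.08, 0, 0],
    [0, -1, 4.5, 0, 0, 0, 0],
    [0, -1, 4.5, 0, 0, 0, 0],
    [0, 0, 3, 0, 0, 0, 0],
  ],
)

```text
clock: 10.3
tcp_pos: [0.4674, 0.0919, 0.3733]
ee_rot: [-0.0, 0.999, -0.046, 0.016]
contact_force: [0.5, 0.1, 0.2]
finger_gap: -0.001
```

```bash
python3 st.py; python3 - <<'E'
from h import *
a=grab_frame("scene")[:,:,::-1][130:380,200:480]
b=grab_frame("top")[:,:,::-1][165:290,190:420]
a=cv2.resize(a,None,fx=1.4,fy=1.4,interpolation=cv2.INTER_CUBIC);b=cv2.resize(b,(392,213),interpolation=cv2.INTER_CUBIC)
cv2.imwrite("pics/m2.png",np.vstack([a,b]))
E
```

```text
10.3 [ 0.05   0.059  1.468 -0.003  1.583  1.713] [0.4674 0.0919 0.3733] [0.54 0.11 0.18]
y [-0.092 -0.996 -0.002] z [ 0.032 -0.001 -0.999]
case-frame tip -0.1549 0.0135 0.3593
```

View pics/m2.png

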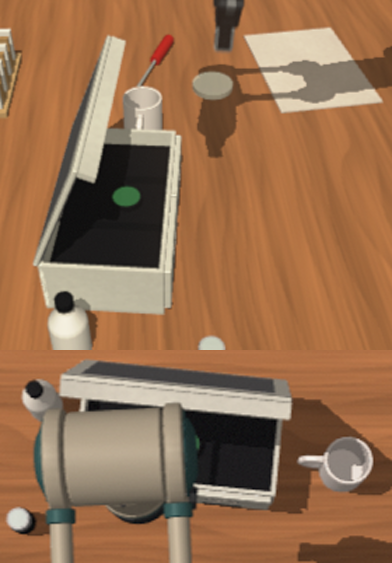

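Both drawers shown home, lid unchanged (tip at (115,38) in the upper part). Going over the lid to behind its outer face.

>>> move_arm(
  series=[
    [4.4, -0.7, 0, 0, 0, 0, 0],
    [4.4, -0.7, 0, 0, 0, 0, 0],
    [4.4, -0.7, 0, 0, 0, 0, 0],
    [4.4, -0.7, 0, 0, 0, 0, 0],
    [4.4, -0.7, 0, 0, 0, 0, 0],
  ],
)

```text
clock: 10.9
tcp_pos: [0.6875, 0.0576, 0.3681]
ee_rot: [-0.0, 0.999, -0.045, 0.012]
contact_force: [0.0, -0.0, -0.5]
finger_gap: -0.001
```

>>> move_arm(
  series=[
    [0, 0, -3, 0, 0, 0, 0],
    [0, 0, -3, 0, 0, 0, 0],
    [0, 0, -3, 0, 0, 0, 0],
    [0, 0, -2, 0, 0, 0, 0],
    [0, 0, 0, 0, 0, 0, 0],
  ],
)

```text
clock: 11.4
tcp_pos: [0.6837, 0.0579, 0.2542]
ee_rot: [0.0, 0.999, -0.045, 0.008]
contact_force: [-0.5, -0.0, -0.3]
finger_gap: 0.002
```

```bash
python3 st.py; python3 - <<'E'
from h import *
a=grab_frame("scene")[:,:,::-1][90:340,180:460]
cv2.imwrite("pics/s3.png",cv2.resize(a,None,fx=2,fy=2,interpolation=cv2.INTER_CUBIC))
E
```

```text
11.4 [-1.600e-02  4.330e-01  1.241e+00 -1.000e-03  1.451e+00  1.645e+00] [0.6837 0.0579 0.2542] [-0.46 -0.02 -0.27]
y [-0.09  -0.996 -0.   ] z [ 0.016 -0.001 -1.   ]
case-frame tip 0.0636 0.0021 0.2402
```

View pics/s3.png

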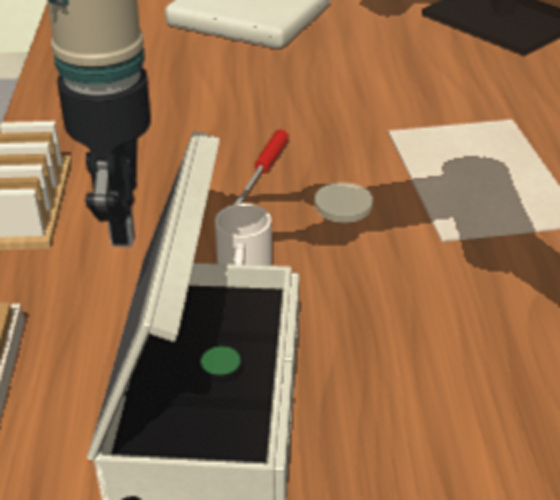

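Fingers are behind the outer face, clear of it. Approach, then follow the lid's arc forward and down.

>>> move_arm(
  series=[
    [-0.9, 0.1, 0, 0, 0, 0, 0],
    [-0.9, 0.1, 0, 0, 0, 0, 0],
    [-0.7, 0.1, 0, 0, 0, 0, 0],
    [-0.5, 0.05, 0, 0, 0, 0, 0],
    [-0.7, 0.07, -0.35, 0, 0, 0, 0],
  ],
)

```text
clock: 11.95
tcp_pos: [0.6488, 0.0621, 0.2571]
ee_rot: [-0.0, 0.999, -0.045, 0.014]
contact_force: [1.2, -0.2, 1.6]
finger_gap: -0.003
```

>>> move_arm(
  series=[
    [-0.7, 0.07, -0.35, 0, 0, 0, 0],
    [-0.7, 0.07, -0.45, 0, 0, 0, 0],
    [-0.65, 0.07, -0.45, 0, 0, 0, 0],
    [-0.65, 0.07, -0.5, 0, 0, 0, 0],
    [-0.6, 0.06, -0.5, 0, 0, 0, 0],
  ],
)

```text
clock: 12.45
tcp_pos: [0.6143, 0.0655, 0.2323]
ee_rot: [0.0, 0.999, -0.045, 0.011]
contact_force: [1.0, -0.1, 2.0]
finger_gap: -0.003
```

```bash
python3 st.py; python3 - <<'E'
from h import *
a=grab_frame("scene")[:,:,::-1][90:340,180:460]
cv2.imwrite("pics/s4.png",cv2.resize(a,None,fx=2,fy=2,interpolation=cv2.INTER_CUBIC))
E
```

```text
12.45 [-6.000e-03  3.360e-01  1.449e+00 -1.000e-03  1.334e+00  1.656e+00] [0.6143 0.0655 0.2323] [ 0.97 -0.11  2.02]
y [-0.09  -0.996 -0.001] z [ 0.022 -0.001 -1.   ]
case-frame tip -0.0062 0.0025 0.2183
```

View pics/s4.png

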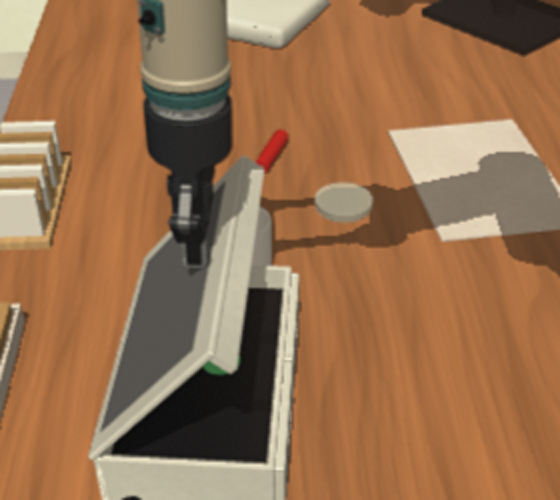

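The fingertips press on the lid's outer face near its edge, with the lid at about 0.8 rad. Continuing the arc.

>>> move_arm(
  series=[
    [-0.55, 0.06, -0.55, 0, 0, 0, 0],
    [-0.55, 0.06, -0.55, 0, 0, 0, 0],
    [-0.5, 0.05, -0.6, 0, 0, 0, 0],
    [-0.5, 0.05, -0.6, 0, 0, 0, 0],
    [-0.45, 0.05, -0.65, 0, 0, 0, 0],
  ],
)

```text
clock: 13.0
tcp_pos: [0.589, 0.0682, 0.2028]
ee_rot: [0.0, 0.999, -0.045, 0.011]
contact_force: [0.2, -0.7, 1.2]
finger_gap: -0.003
```

>>> move_arm(
  series=[
    [-0.45, 0.05, -0.65, 0, 0, 0, 0],
    [-0.4, 0.04, -0.7, 0, 0, 0, 0],
    [-0.4, 0.04, -0.7, 0, 0, 0, 0],
    [-0.3, 0.03, -0.75, 0, 0, 0, 0],
    [-0.3, 0.03, -0.75, 0, 0, 0, 0],
  ],
)

```text
clock: 13.5
tcp_pos: [0.5707, 0.0701, 0.1672]
ee_rot: [0.0, 0.999, -0.045, 0.011]
contact_force: [-0.9, -0.3, 0.9]
finger_gap: 0.0
```

```bash
python3 st.py
```

```text
13.5 [ 2.000e-03  3.190e-01  1.646e+00 -1.000e-03  1.155e+00  1.664e+00] [0.5707 0.0701 0.1672] [-0.92 -0.31  0.86]
y [-0.09  -0.996 -0.001] z [ 0.023 -0.001 -1.   ]
case-frame tip -0.05 0.0025 0.1532
```

>>> move_arm(
  series=[
    [-0.25, 0.03, -0.75, 0, 0, 0, 0],
    [-0.25, 0.03, -0.75, 0, 0, 0, 0],
    [-0.2, 0.02, -0.75, 0, 0, 0, 0],
    [-0.15, 0.01, -0.75, 0, 0, 0, 0],
    [-0.1, 0.01, -0.7, 0, 0, 0, 0],
  ],
)

```text
clock: 14.0
tcp_pos: [0.5613, 0.0711, 0.1302]
ee_rot: [0.0, 0.999, -0.045, 0.011]
contact_force: [-0.8, -0.1, 0.2]
finger_gap: -0.006
```

>>> move_arm(
  series=[
    [0, 0, -0.5, 0, 0, 0, 0],
    [0, 0, -0.5, 0, 0, 0, 0],
    [0, 0, -0.3, 0, 0, 0, 0],
  ],
)

```text
clock: 14.3
tcp_pos: [0.5616, 0.071, 0.1174]
ee_rot: [0.0, 0.999, -0.045, 0.011]
contact_force: [-0.3, 0.7, 0.5]
finger_gap: -0.004
```

>>> move_arm(
  series=[
    [0, 0, -0.3, 0, 0, 0, 0],
    [0, 0, -0.2, 0, 0, 0, 0],
  ],
)

```text
clock: 14.5
tcp_pos: [0.5618, 0.071, 0.1158]
ee_rot: [0.0, 0.999, -0.045, 0.012]
contact_force: [-9.3, 0.2, 29.2]
finger_gap: 0.001
```

```bash
python3 st.py
```

```text
14.5 [ 4.000e-03  3.530e-01  1.736e+00 -1.000e-03  1.028e+00  1.666e+00] [0.5618 0.071  0.1158] [-9.28  0.18 29.17]
y [-0.09  -0.996 -0.001] z [ 0.024 -0.001 -1.   ]
case-frame tip -0.059 0.0025 0.1018
```

Hard stop at tip z = 0.102, which is the shut height. Holding briefly, then retreating upward and looking.

>>> move_arm(
  series=[
    [0, 0, 0, 0, 0, 0, 0],
    [0, 0, 0, 0, 0, 0, 0],
    [0, 0, 1, 0, 0, 0, 0],
    [0, 0, 3, 0, 0, 0, 0],
    [0, 0, 4, 0, 0, 0, 0],
  ],
)

```text
clock: 15.0
tcp_pos: [0.5605, 0.071, 0.1921]
ee_rot: [0.0, 0.999, -0.045, 0.009]
contact_force: [1.1, -0.0, 0.1]
finger_gap: 0.003
```

>>> move_arm(
  series=[
    [0, 0, 4, 0, 0, 0, 0],
    [0, 0, 4, 0, 0, 0, 0],
    [-4, 0, 2, 0, 0, 0, 0],
    [-4, 0, 0, 0, 0, 0, 0],
    [0, 0, 0, 0, 0, 0, 0],
  ],
)

```text
clock: 15.5
tcp_pos: [0.4771, 0.0713, 0.294]
ee_rot: [0.0, 0.999, -0.045, 0.011]
contact_force: [1.4, 1.2, -1.0]
finger_gap: 0.003
```

```bash
python3 st.py; python3 - <<'E'
from h import *
a=grab_frame("scene")[:,:,::-1][90:400,160:460]
cv2.imwrite("pics/s5.png",cv2.resize(a,None,fx=1.8,fy=1.8,interpolation=cv2.INTER_CUBIC))
E
```

```text
15.5 [ 5.000e-03  9.800e-02  1.614e+00 -1.000e-03  1.408e+00  1.666e+00] [0.4771 0.0713 0.294 ] [ 1.43  1.17 -1.03]
y [-0.09  -0.996 -0.001] z [ 0.021 -0.001 -1.   ]
case-frame tip -0.1433 -0.006 0.28
```

View pics/s5.png

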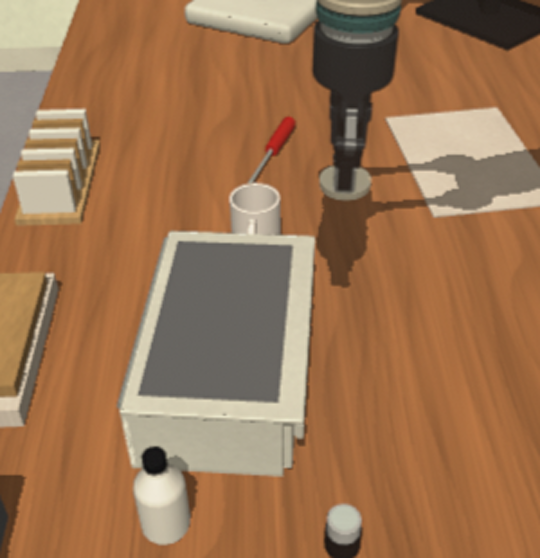

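The lid lies flat and shut, the lip hangs in front of the shut drawers, and bottle, mug, eyepiece, driver and dish look unmoved. Handing in.

```bash
python3 -c "
from workcell import robot;print(robot.finish_job())"
```

```text
the job is handed in; nothing more can be done
None
```

I closed the case and handed the job in at about 15.5 s of the 54 s allowed.

**What I did:** With closed fingers I pushed the right drawer home, then the left, on their outer front faces at about 5 cm/s. Then I pushed the lid down along its arc from its outer face.

**Checks that agreed:**
- **Drawers:** Both stopped hard, the right one at about 34 N and the left at about 21 N. Pictures taken before I touched the lid showed both home.
- **Lid:** It stopped with the fingertips at 0.102 m, which is its shut height. The last picture showed it flat, with the arm clear of everything.
- **Bystanders:** Those visible in the last picture (bottle, mug, eyepiece, driver and dish) looked unmoved.

**Checks that disagreed or could not be made:**
- **Reach:** My first approach was tilted too far and stopped short in height. I reduced the tilt before touching anything.
- **Width:** The case rim measured 0.2945 m against the given 0.300 m.
- **Not seen at the end:** The lenses are inside the shut drawers and the filter is under the lid, so I could not check them. The slide box was outside the last picture.

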